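Close the desk lamp's battery well with its screw plug

TASK

Screw the lamp's battery plug back into the round well on the lamp's base. Set it upright in the well and, pressing lightly against the battery spring, turn it backwards (anticlockwise from above) until you feel it drop into the thread start, then turn it clockwise until its flange sits flush on the rim, and let go. Never force it, and leave the other things on the desk where they are.

Things in the scene. Friction and masses are not known exactly. Their poses are not given: they have to be found in the camera images.
- plug_grip (a point): Centre of the upright blade on top of the screw plug (grey plastic, 60 g, loose, standing on its nose on the desk; the only thing with a flat blade on a disc). 54 mm above the foot of the nose; z up along the screw axis, x along the blade. Blade 40 mm long (x), 10 mm thick (y), 42 mm tall, from 33 to 75 mm above the foot; grip it across y.
- plug: The same plug; origin at the foot of its nose, same axes. Flange 66 mm across, 28 to 33 mm above the foot; stem 32 mm across below it, tapering to 25 mm over the lowest 4 mm. Four round pins, 5 mm thick, stick out of the stem along +x, +y, -x, -y to 24.5 mm from the axis, undersides 6 mm above the foot.
- well_rim (a point): Centre of the mouth of the battery well, at rim height, z up: a grey tube 68 mm outside, 53 mm bore, 30 mm tall, fixed on the lamp's base. Height of plug_grip above this point: 41 mm with the pins on the stop crests, 38 mm on the thread's top, 29 mm at the bottom of the starts, 26 mm with the flange flush on the rim.
- thread_top (a point): On the well's axis, level with the thread's flat top, 10 mm below the rim. The thread, 36 mm across inside, has 4 equal starts 90 degrees apart; WHERE they lie around the axis differs each time, is not marked and not in any listed pose. Anticlockwise over the top the pins reach the starts within 90 degrees; clockwise they jam against stop crests (3 mm wide, 3 mm higher than the top).
- start_floor (a point): On the well's axis, level with the floor of the starts, 19 mm below the rim. A start is a gap 9 mm wide for a 5 mm pin, with a stop crest at its anticlockwise side: once dropped, turning on anticlockwise jams. Clockwise the thread leads down 7 mm per rad with 1.5 mm axial play; from mid-start the flange is drawn flush after about 0.85 rad, and a hard stop comes at 1.1 rad.
- battery_top (a point): Where the battery's top stands while free, on the well's axis, 17 mm below the rim. It sits on a spring: it meets the nose 1 mm below the thread-top height and pushes up 1.5 N plus 0.25 N per mm (3.5 N at the start's floor). A plug let go before it is under the thread comes up again; short of flush, it rides up 1.5 mm in the thread's play.
- well: The same battery well; origin on its axis, 30 mm below the rim, on top of the lamp's base; turned with the lamp, not with the thread. Pressing with 4 to 10 N is enough; more than 30 N between plug and well (with thread) counts as forcing it.
- lamp: Battery desk lamp (fixed): round base 190 mm across, 16 mm tall, origin at the centre of its underside. The well stands at x -35, y -30 mm of it; a thin steel neck rises from x 25, y 78 mm and leans away along +y to a shade 160 to 235 mm up; a white toggle switch, 40 mm tall over the desk, at x 60, y -20 mm.
- stamp: Bystander: loose red rubber stamp, 40 mm across, 74 mm tall, origin under its centre.
- cup_a: Bystander: loose green plastic cup, 68 mm across, 85 mm tall, origin under its centre.
- cup_b: Bystander: second cup, the same, near the far edge.
- remover: Bystander: loose pink staple remover, 55 x 16 x 30 mm, lying, origin under its centre.
Things that resemble listed ones, but are neither listed nor needed, are in the scene too. Of the things that look like the plug, the largest one is meant.

How it is judged:
By the outcome, as a careful person would: the job done as asked, in the order asked, and still so for the second after the job is handed in, with the robot touching nothing.
It also fails if it takes over 72 s, if anything falls off the work surface, if the arm or the gripper's body presses on something with over 40 N, if the wrist force passes 120 N, or if a joint passes its speed limit or range.

ROBOT

A 6-joint arm with a two-finger parallel gripper is mounted at the origin on the work surface. World frame = base frame: x ahead of the robot, y to its left, z up, the work surface at z = 0. Lengths are in m, angles in rad, forces in N, time in s.
With the tool pointing down it reaches from about 0.375 to 0.975 m from the base axis. Payload 3.8 kg.
Tool frame: the origin (TCP) lies midway between the tips of the shut fingers; the grasp point (between the pads) lies 19 mm behind it; z points along the fingers, y is the line along which they close (so a half turn about z gives the same grasp; the last joint's range is limited). The gripper opens to 85 mm and grips with 20 to 120 N. Pads are 22 mm wide; open, the fingers measure 114 mm over their backs; the gripper's body (76 mm by 85 mm) begins 54 mm behind the grasp point. The pads swing forward as they close: fully open they stand 13 mm farther back than shut.
Start: joints at [-1.304, 0.264, 1.604, -0, 1.274, -0.037], TCP at [0.202, -0.644, 0.231] pointing down, gripper open.
Joint ranges: [-2.63, 2.63], [-0.94, 2.18], [0.31, 2.57], [-1.31, 4.45], [0, 2.66], [-2.55, 2.55]. Speed limits (rad/s): [2.57, 2.57, 3.14, 3.14, 3.14, 3.14].

INTERFACE

Orientations are given as a rotation vector (axis times angle).
In Python, from workcell import bot gives the robot as it stands.
- The arm moves only by the tool step_arm, never from a script. Its argument "motion" is a list of rows, each a list of 5 numbers: the finger opening in cm, from 0 to 8.54, then the shift along the tool's x, y, z in cm, then the turn about the tool's z in degrees. In form: [[claw, dx, dy, dz, twist], ...]. A call has 1 to 20 rows; each row is the pose to reach, as a shift and turn from the pose commanded when the call began, along the tool's axes at that moment; what a row does not reach only later rows make up. A row lasts 1/10 s, in which the tool goes at most 50 mm and 8.59 degrees, less where a joint would pass 70% of its speed; a pose out of reach is approached as far as the arm can. A call with a gripper value outside its range is refused whole. The fingers move at their own pace and stop on an object; "force" is the grip in N (left out, the last holds). Time passes only in rows, so rows that repeat a pose let the fingers close. It gives the time, the measured TCP pose, the force, the opening and the grip force at its end, in the units of the state.
- bot.read_state(): the state, without advancing time (a new reading comes with each control period).
- bot.read_camera(name): name is "scene" or "top" or "wrist"; returns (picture, depth): 480x640x3 uint8, red, green, blue; 480x640 float32, m along the optical axis (not along the pixel's ray), 0 where there is no reading.
- bot.calibration(name): a dict with "mtx" (3x3 intrinsics, pixels), "origin" and "orientation" of the camera in the world; the wrist camera has in their place "T_tool_cam" (4x4, takes a point from camera to tool coordinates, whose origin is the TCP and whose axes are the flange's). Camera axes: x right, y up, looking along -z (the intrinsics and any distortion apply to the point x, -y, -z); pixel columns grow to the right and rows downward; lengths in m; the calibration is good to about 2 mm. A picture is of the moment at which its call begins: read the wrist's pose just before it. calibration takes no time and is no camera call.
- bot.finish_job(): hands the job in; it is judged then, once.
The state is a dict: "time": time; "q": joint angles; "joint_vel": joint speeds; "joint_torque": joint torques, N m; "tool_pos": TCP position; "tcp_rot": TCP orientation; "wrist_force": force on the tool from outside, world axes, zero at the start; "torque": the same for the moment, N m; "width": opening from 0.0 (shut) to 1.0 (fully open); "grip_force": force on a finger pad.
Only numpy, scipy, OpenCV 4.12 (cv2) and the standard library are available. Lean on these libraries where they do the work, as an engineer would, in place of code of your own. Each camera call takes 0.05 s, during which the arm holds its last target. There are 200 camera calls.

## Working session

There is one attempt and no reset: what is moved stays moved. The work goes in short steps, Python scripts to look and compute and a tool call to move; the robot and the scene stay as the last step left them, time stands still between calls to the robot, and variables do not carry over. Pictures are saved under pics/ and viewed, at most 10 in all, crops included, and the job is handed in when it is done.

Besides the shell and the picture viewer there is one more tool, called by a JSON object that holds its "method" and its "body". step_arm: Moves the arm, as the interface text tells. Its arguments: {"type":"object","properties":{"motion":{"type":"array","items":{"type":"array","items":{"type":"number"}}},"force":{"type":"number"}},"required":["motion"]}

```bash
ls; mkdir -p pics; cat > h.py <<'E'
import numpy as np,cv2
from scipy.spatial.transform import Rotation as R
from workcell import bot
def cam(name):
    s=bot.read_state(); p,d=bot.read_camera(name); c=bot.calibration(name)
    K=np.array(c["mtx"],float)
    if name=="wrist":
        T=np.eye(4);T[:3,:3]=R.from_rotvec(s["tcp_rot"]).as_matrix();T[:3,3]=s["tool_pos"]
        T=T@np.array(c["T_tool_cam"])
    else:
        T=np.eye(4);o=np.array(c["orientation"],float)
        T[:3,:3]=R.from_rotvec(o).as_matrix() if o.size==3 else o; T[:3,3]=c["origin"]
    return p,d,K,T,c
def ray(K,T,u,v):
    a=np.array([(u-K[0,2])/K[0,0],-(v-K[1,2])/K[1,1],-1.]); return T[:3,:3]@a
def onplane(K,T,u,v,z):
    r=ray(K,T,u,v); return T[:3,3]+r*(z-T[2,3])/r[2]
def pts(K,T,d):
    v,u=np.mgrid[:480,:640]
    a=np.stack([(u-K[0,2])/K[0,0]*d,-(v-K[1,2])/K[1,1]*d,-d],-1)
    P=a@T[:3,:3].T+T[:3,3]; P[d==0]=np.nan; return P
def save(n,p): cv2.imwrite("pics/"+n,p[:,:,::-1])
E
python3 - <<'E'
from h import *
for n in("top","scene"):
    p,d,K,T,c=cam(n); save(n+".png",p); np.savez(n+".npz",p=p,d=d,K=K,T=T)
    print(n,{k:v for k,v in c.items()},(d==0).mean()); P=pts(K,T,d)
    print(np.nanpercentile(P.reshape(-1,3),[5,50,95],axis=0))
print({k:v for k,v in bot.read_state().items()},bot.calibration("wrist"))
E
```

```text
pics
top {'mtx': array([[491.58267238,   0.        , 320.60165179],
       [  0.        , 491.58267238, 242.83225855],
       [  0.        ,   0.        ,   1.        ]]), 'origin': array([0.39534687, 0.1123999 , 1.03075274]), 'orientation': array([ 0.15843272, -0.1710491 , -1.63770648])} 0.004036458333333334
[[ 1.87023632e-01 -5.75003576e-01 -7.43068802e-01]
 [ 6.17890018e-01  9.67812757e-02 -1.22031870e-03]
 [ 1.48181071e+00  8.53772195e-01  7.70929024e-02]]
scene {'mtx': array([[611.87329239,   0.        , 319.7452663 ],
       [  0.        , 611.87329239, 245.04403364],
       [  0.        ,   0.        ,   1.        ]]), 'origin': array([ 1.21424663, -0.77224109,  0.99135789]), 'orientation': array([0.82318643, 0.25156741, 0.58135072])} 0.0038151041666666667
[[-0.75904777 -0.46490443 -0.75263634]
 [ 0.57463222  0.31394997 -0.00165475]
 [ 1.18761961  1.50433877  0.21583945]]
{'time': 0.1, 'q': array([-1.30389969e+00,  2.64677980e-01,  1.60525399e+00,  1.43880839e-05,
        1.27368009e+00, -3.68986256e-02]), 'joint_vel': array([ 1.39056512e-03, -2.02181078e-03, -2.27027075e-03, 
[... 312 characters left out ...]
02228e-04]), 'wrist_force': array([-0.03602667,  0.27189776, -0.08759102]), 'torque': array([-0.02051252,  0.0181273 ,  0.00495527]), 'grip_force': 0.0, 'width': 1.0015643302003008} {'mtx': array([[414.87219214,   0.        , 327.16095417],
       [  0.        , 414.87219214, 244.47209924],
       [  0.        ,   0.        ,   1.        ]]), 'T_tool_cam': array([[ 3.06411961e-04,  9.46331421e-01,  3.23197691e-01,
         8.35561585e-02],
       [ 9.99999866e-01, -1.55083582e-04, -4.93974612e-04,
         2.86639009e-04],
       [-4.17341042e-04,  3.23197799e-01, -9.46331342e-01,
        -1.42748814e-01],
       [ 0.00000000e+00,  0.00000000e+00,  0.00000000e+00,
         1.00000000e+00]])}
```

View pics/top.png

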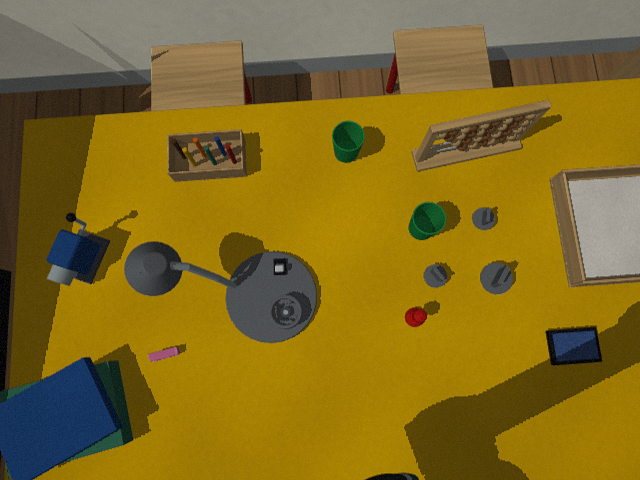

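View pics/scene.png

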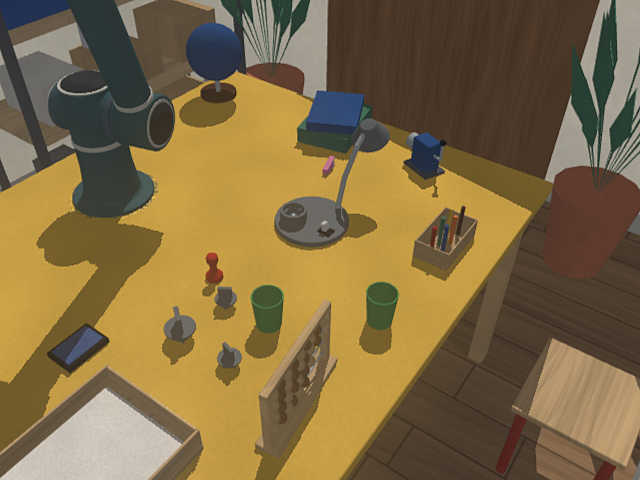

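The top view shows three plug look-alikes: a large one at (498,277) and two smaller ones at (436,275) and (484,218). I choose the large one. The well is at about (288,312) and the stamp at (416,317). Next I measure both and take one close crop.

```bash
python3 - <<'E'
from h import *
z=np.load("top.npz");p,d,K,T=[z[k] for k in("p","d","K","T")]
P=pts(K,T,d); hsv=cv2.cvtColor(p,cv2.COLOR_RGB2HSV)
print("desk z",np.nanmedian(P[300:330,480:520,2]))
grey=(hsv[:,:,1]<80).astype(np.uint8)
n,l,st,c=cv2.connectedComponentsWithStats(grey)
for i in range(1,n):
    x,y,w,h,a=st[i]
    if 150<a<20000 and 200<x<540 and 190<y<360:
        m=l==i; Q=P[m]; print(st[i],c[i].round(1),np.nanpercentile(Q,[3,50,97],axis=0).round(3).tolist())
        if a<3000:
            f=m&(P[:,:,2]<.05)&(P[:,:,2]>.015); b=m&(P[:,:,2]>.058)
            ct=max(cv2.findContours(m.astype(np.uint8),0,1)[0],key=cv2.contourArea)
            B=P[b]; 
            if len(B)>5:
                mu=B.mean(0);w_,v=np.linalg.eigh(np.cov(B[:,:2].T));print(" blade",mu.round(4),np.degrees(np.arctan2(v[1,1],v[0,1])).round(1),len(B),np.sqrt(w_*12).round(3))
            F=P[f]
            if len(F):print(" flange",(F.min(0)+F.max(0))/2,np.ptp(F,axis=0))
# well
W=P[280:345,255:325]; m=(W[...,2]>.038)&(W[...,2]<.06); Q=W[m]; print("rim n",len(Q),np.median(Q,0),Q.min(0),Q.max(0))
(cx,cy),r=cv2.minEnclosingCircle(Q[:,:2].astype(np.float32)); print("well",cx,cy,r)
lamp=l==l[300,245]; print("lamp",P[lamp&(P[:,:,2]<.03)].min(0),P[lamp&(P[:,:,2]<.03)].max(0))
cr=np.hstack([cv2.resize(p[255:300,475:525],(400,360),interpolation=2),cv2.resize(p[285:335,260:315],(396,360),interpolation=2)])
save("crop1.png",cr)
E
```

```text
desk z -0.0006398888081450282
[472 208  23  22 401] [483.2 218.2] [[0.614, -0.271, 0.02], [0.633, -0.247, 0.024], [0.655, -0.229, 0.056]]
 flange [ 0.63513215 -0.25059695  0.03450631] [0.04712363 0.04807029 0.03058336]
[480 262  33  32 796] [496.1 277.7] [[0.478, -0.284, 0.029], [0.505, -0.251, 0.033], [0.534, -0.227, 0.075]]
 blade [ 0.5059 -0.2541  0.0712] 146.4 148 [0.011 0.041]
 flange [ 0.50700757 -0.25534997  0.03789955] [0.06436316 0.06478079 0.02302738]
[424 264  23  23 412] [435.  275.5] [[0.501, -0.155, 0.021], [0.52, -0.131, 0.024], [0.541, -0.113, 0.056]]
 flange [ 0.52194046 -0.13397172  0.03366642] [0.04631682 0.04736246 0.03018768]
rim n 387 [0.46966499 0.17945718 0.04446963] [0.43639705 0.14558623 0.03803778] [0.50345101 0.21192221 0.04934496]
well 0.46988460421562195 0.17880971729755402 0.033832576125860214
lamp [ 0.4114651   0.11347233 -0.0041998 ] [0.59836782 0.39434989 0.02956011]
```

View pics/crop1.png

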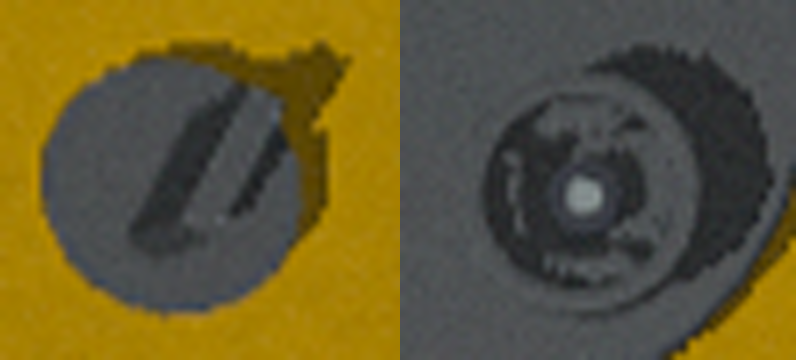

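The close crop shows a flat blade on a 65 mm disc, so this is the largest plug. Its centre is (0.506,-0.255) and the blade lies at -34°. The well is at (0.470,0.179), with 34 mm outer radius and rim z ≈ 0.045, as described. I move above the plug.

{"method": "step_arm", "body": {"motion": [[8.5,2,-1.4,0.5,4],[8.5,6,-4.1,1,10],[8.5,10,-6.9,2,18],[8.5,14,-9.7,3,26],[8.5,18,-12.4,4,34],[8.5,22,-15.2,5,42],[8.5,26,-17.9,5,48],[8.5,30,-20.7,5,51],[8.5,34,-23.4,5,51],[8.5,38,-26.2,5,51],[8.5,40,-27.6,5,51],[8.5,40.6,-28,5,51],[8.5,40.6,-28,5,51],[8.5,40.6,-28,5,51],[8.5,40.6,-28,5,51]]}}

```text
time: 1.6
tool_pos: [0.5047, -0.2566, 0.1811]
tcp_rot: [3.007, -0.91, -0.001]
wrist_force: [0.2, 0.0, -0.5]
width: 0.994
grip_force: 0.0
```

```bash
cat >> h.py <<'E'
def tool():
    s=bot.read_state(); M=R.from_rotvec(s["tcp_rot"]).as_matrix(); p=np.array(s["tool_pos"])
    print("t",s["time"],"tcp",p.round(4),"yawx",np.degrees(np.arctan2(M[1,0],M[0,0])).round(2),"zax",M[:,2].round(4),"q",np.array(s["q"]).round(2),"F",np.array(s["wrist_force"]).round(2),"w",round(s["width"],3),s["grip_force"])
    return p,M
E
python3 - <<'E'
from h import *
p0,M=tool()
p,d,K,T,c=cam("wrist"); save("w1.png",p); P=pts(K,T,d)
near=np.hypot(P[...,0]-.506,P[...,1]+.255)<.05
B=P[near&(P[...,2]>.065)&(P[...,2]<.085)]
mu=np.median(B,0); r=cv2.minAreaRect((B[:,:2]*1000).astype(np.float32)); print("blade",B.mean(0),r,len(B))
w,v=np.linalg.eigh(np.cov(B[:,:2].T)); print("ang",np.degrees(np.arctan2(v[1,1],v[0,1])))
F=P[near&(P[...,2]>.025)&(P[...,2]<.04)]; print("flange",cv2.minEnclosingCircle((F[:,:2]*1000).astype(np.float32)),np.median(F[:,2]))
e=np.array([r[0][0]/1000,r[0][1]/1000,.04])-p0; print("shift tool",(M.T@e).round(4))
E
```

```text
t 1.6 tcp [ 0.5047 -0.2566  0.1811] yawx -33.69 zax [-6.e-04 -2.e-04 -1.e+00] q [-0.51  0.1   1.89 -0.    1.15  1.64] F [ 0.2   0.04 -0.54] w 0.994 0.0
blade [ 0.50858337 -0.25632978  0.07478162] ((507.1400146484375, -255.32632446289062), (9.99714183807373, 40.56897735595703), 54.44038009643555) 1003
ang 144.54314374718118
flange ((507.1943359375, -255.4452362060547), 32.85696029663086) 0.03309584860849846
shift tool [ 0.0014 -0.0025  0.1411]
```

View pics/w1.png

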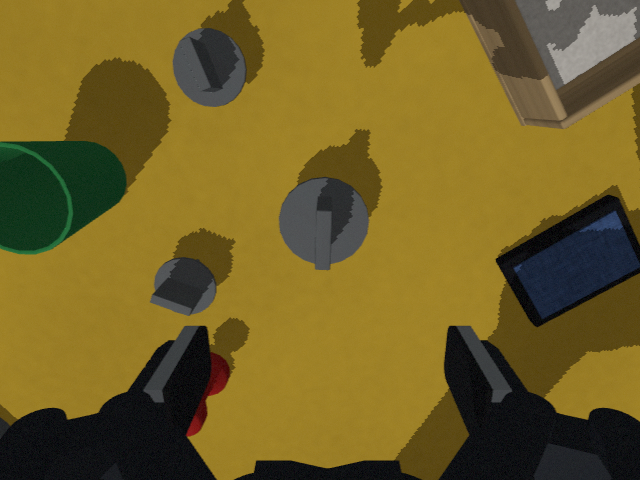

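The picture shows the large plug at (324,222), with the blade along the tool's x axis and the fingers clear of it. The cup, stamp and look-alikes are out of the way. I descend and grip.

{"method": "step_arm", "body": {"motion": [[8.5,0.1,-0.2,2,1.9],[8.5,0.14,-0.25,5,1.9],[8.5,0.14,-0.25,8,1.9],[8.5,0.14,-0.25,10.5,1.9],[8.5,0.14,-0.25,12.5,1.9],[8.5,0.14,-0.25,13.6,1.9],[8.5,0.14,-0.25,14.1,1.9],[8.5,0.14,-0.25,14.1,1.9],[4,0.14,-0.25,14.1,1.9],[4,0.14,-0.25,14.1,1.9],[4,0.14,-0.25,14.1,1.9],[0.5,0.14,-0.25,14.1,1.9],[0.5,0.14,-0.25,14.1,1.9],[0.5,0.14,-0.25,14.1,1.9],[0.5,0.14,-0.25,14.1,1.9],[0.5,0.14,-0.25,14.1,1.9],[0.5,0.14,-0.25,14.1,1.9],[0.5,0.14,-0.25,14.1,1.9]], "force": 60}}

```text
time: 3.45
tool_pos: [0.5083, -0.2542, 0.0405]
tcp_rot: [-2.992, 0.958, -0.0]
wrist_force: [0.0, 0.4, 3.0]
width: 0.107
grip_force: 62.2
```

```bash
python3 - <<'E'
from h import *
tool()
E
```

```text
t 3.45 tcp [ 0.5083 -0.2542  0.0405] yawx -35.49 zax [ 3.e-04 -1.e-04 -1.e+00] q [-0.51  0.26  2.    0.    0.89  1.68] F [0.02 0.39 2.96] w 0.107 62.19366431236267
```

Gripped at 9.1 mm opening with 62 N on the pads. I lift and carry it to just short of the well, turning to leave wrist range for the screw turns.

{"method": "step_arm", "body": {"motion": [[0.5,0,0,-1,0],[0.5,0,0,-4,0],[0.5,0,0,-8,0],[0.5,0,0,-12,0],[0.5,-1,-1,-15,0],[0.5,-3,-2.7,-16,-5],[0.5,-6,-5.3,-16,-11],[0.5,-9,-8,-16,-17],[0.5,-12,-10.6,-16,-23],[0.5,-15,-13.3,-16,-29],[0.5,-18,-16,-16,-35],[0.5,-21,-18.6,-16,-41],[0.5,-24,-21.2,-16,-47],[0.5,-27,-23.9,-16,-53],[0.5,-29.5,-26,-16,-55],[0.5,-31,-27.4,-16,-55],[0.5,-31.8,-28.1,-16,-55],[0.5,-31.8,-28.1,-16,-55],[0.5,-31.8,-28.1,-16,-55],[0.5,-31.8,-28.1,-16,-55]]}}

```text
time: 5.45
tool_pos: [0.4126, 0.1583, 0.2003]
tcp_rot: [3.096, 0.53, -0.0]
wrist_force: [-0.1, -0.4, -1.0]
width: 0.109
grip_force: 61.9
```

```bash
python3 - <<'E'
from h import *
p0,M=tool()
p,d,K,T,c=cam("wrist"); save("w2.png",p); P=pts(K,T,d); np.savez("w2.npz",p=p,d=d,K=K,T=T,p0=p0,M=M)
near=np.hypot(P[...,0]-.470,P[...,1]-.179)<.05
m=near&(P[...,2]>.040)&(P[...,2]<.052)
Q=P[m]; print("rim",len(Q),np.median(Q,0),cv2.minEnclosingCircle((Q[:,:2]*1000).astype(np.float32)))
from scipy.optimize import least_squares
# inner edge/outer edge by radial percentile: fit centre so that the ring is within 26.5..34
f=lambda x:np.clip(np.hypot(Q[:,0]-x[0],Q[:,1]-x[1])-.034,0,1)+np.clip(.0265-np.hypot(Q[:,0]-x[0],Q[:,1]-x[1]),0,1)
s=least_squares(f,[.47,.179],x_scale=.001,diff_step=1e-3); print(s.x,np.abs(s.fun).max())
E
```

```text
t 5.45 tcp [0.4126 0.1583 0.2003] yawx 19.44 zax [-0.e+00 -5.e-04 -1.e+00] q [ 0.31 -0.17  2.11 -0.    1.2   1.54] F [-0.1  -0.41 -1.03] w 0.109 61.92958474159241
rim 3113 [0.47254038 0.18062297 0.04588232] ((470.58953857421875, 179.67893981933594), 33.882110595703125)
[0.47065499 0.17953799] 0.00687571462882311
```

View pics/w2.png

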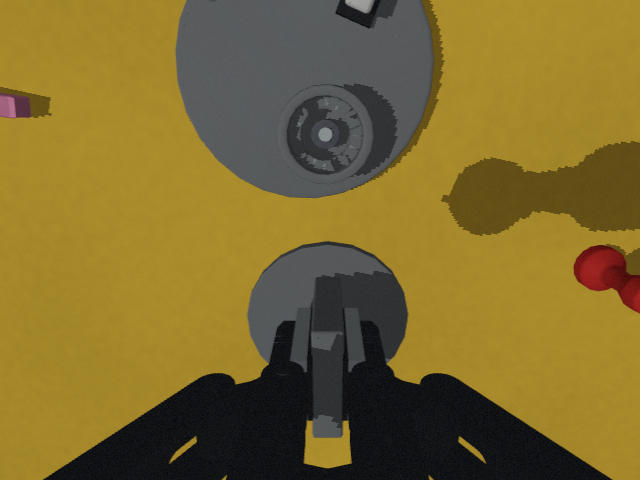

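The well is visible at (325,134), with its rim, thread and battery. The plug is held upright, its flange at (327,320). I check the flange centre relative to the tool in this same picture.

```bash
python3 - <<'E'
from h import *
z=np.load("w2.npz");p,d,K,T,p0,M=[z[k] for k in("p","d","K","T","p0","M")]
P=pts(K,T,d); near=np.hypot(P[...,0]-p0[0],P[...,1]-p0[1])<.05
v=np.arange(480)[:,None]+0*d
F=P[near&(P[...,2]>.188)&(P[...,2]<.197)]; F=F[np.abs(F[:,2]-np.median(F[:,2]))<.002]
hsv=(F-p0)@M; 
h=cv2.convexHull((F[:,:2]*1000).astype(np.float32))[:,0]
# arc fit with known radius 33 on the visible front half (tool x>0)
from scipy.optimize import least_squares
hl=(h-p0[:2]*1000)@M[:2,:2]; hl=hl[hl[:,0]>2]
s=least_squares(lambda c:np.hypot(hl[:,0]-c[0],hl[:,1]-c[1])-33,[0,0]); print("flange centre in tool mm",s.x,np.abs(s.fun).max(),"z",np.median(F[:,2]),p0[2]-np.median(F[:,2]))
c=np.array([.4706,.1797]); r=np.hypot(P[...,0]-c[0],P[...,1]-c[1]); a=np.degrees(np.arctan2(P[...,1]-c[1],P[...,0]-c[0]))%360
for k in range(0,360,10):
    m=(r>.0195)&(r<.0245)&(a>=k)&(a<k+10); 
    if m.any(): print(k,m.sum(),((np.nanmedian(P[m][:,2])-.0459)*1000).round(1),end=" | ")
print(); e=np.r_[c,0]-p0; e=M.T@e; print("tool shift to well",e)
E
```

```text
flange centre in tool mm [-0.46737769  0.52644424] 0.45767962499343895 z 0.19297061718571107 0.0073008186387934215
0 40 -9.8 | 10 46 -9.7 | 20 39 -10.0 | 30 38 -18.3 | 40 38 -18.8 | 50 47 -17.6 | 60 38 -8.2 | 70 38 -9.8 | 80 39 -9.8 | 90 39 -9.8 | 100 42 -9.7 | 110 36 -9.6 | 120 32 -18.3 | 130 35 -18.8 | 140 45 -17.5 | 150 35 -8.6 | 160 37 -10.1 | 170 36 -9.6 | 180 36 -9.7 | 190 37 -9.8 | 200 34 -9.8 | 210 35 -18.3 | 220 36 -18.8 | 230 35 -17.5 | 240 34 -8.8 | 250 37 -10.0 | 260 38 -9.6 | 270 40 -9.5 | 280 38 -9.9 | 290 39 -9.6 | 300 46 -18.3 | 310 38 -18.5 | 320 33 -17.9 | 330 40 -9.2 | 340 41 -9.8 | 350 39 -9.6 | 
tool shift to well [ 0.06183768 -0.0009489   0.20026075]
```

The thread top reads -9.8 mm and the starts -18.5 mm, centred near 44° mod 90. The plug pins are at 19.4°, so I expect the drop after about 25° anticlockwise. I centre over the well and lower to just above the thread.

{"method": "step_arm", "body": {"motion": [[0.5,1.5,-0.05,0,0],[0.5,3.5,-0.1,1,0],[0.5,5.2,-0.15,2.5,0],[0.5,6.1,-0.15,4.5,0],[0.5,6.23,-0.15,6.5,0],[0.5,6.23,-0.15,8,0],[0.5,6.23,-0.15,9,0],[0.5,6.23,-0.15,9.8,0],[0.5,6.23,-0.15,10.6,0],[0.5,6.23,-0.15,11.3,0],[0.5,6.23,-0.15,12,0],[0.5,6.23,-0.15,12.5,0],[0.5,6.23,-0.15,12.5,0],[0.5,6.23,-0.15,12.5,0]]}}

```text
time: 6.9
tool_pos: [0.4706, 0.1816, 0.0753]
tcp_rot: [3.096, 0.532, 0.0]
wrist_force: [0.9, 0.2, -0.9]
width: 0.11
grip_force: 61.9
```

```bash
python3 - <<'E'
from h import *
p,M=tool(); print(bot.read_state()["torque"],((np.r_[.4706,.1797,.0704]-p)@M).round(4))
E
```

```text
t 6.9 tcp [0.4706 0.1816 0.0753] yawx 19.51 zax [ 1.e-04  0.e+00 -1.e+00] q [ 0.32  0.1   2.11 -0.    0.93  1.55] F [ 0.85  0.25 -0.89] w 0.11 61.92867994308472
[ 0.00501008 -0.00195214  0.02900834] [-0.0006  0.0017  0.0049]
```

{"method": "step_arm", "body": {"motion": [[0.5,0,0.1,0,0],[0.5,0,0.1,0.15,0],[0.5,0,0.1,0.3,0],[0.5,0,0.1,0.4,0],[0.5,0,0.1,0.5,0],[0.5,0,0.1,0.5,0]]}}

```text
time: 7.5
tool_pos: [0.4709, 0.1806, 0.0704]
tcp_rot: [3.096, 0.532, -0.0]
wrist_force: [0.1, 0.1, 0.6]
width: 0.11
grip_force: 62.4
```

{"method": "step_arm", "body": {"motion": [[0.5,0,0,0.05,0],[0.5,0,0,0.05,0],[0.5,0,0,0.05,0]]}}

```text
time: 7.8
tool_pos: [0.471, 0.1806, 0.0702]
tcp_rot: [-3.096, -0.532, -0.0]
wrist_force: [-2.6, -0.4, 5.2]
width: 0.109
grip_force: 62.7
```

Resting on the thread top with about 6 N. I turn anticlockwise in small steps.

{"method": "step_arm", "body": {"motion": [[0.5,0,0,0,-2],[0.5,0,0,0,-4],[0.5,0,0,0,-6],[0.5,0,0,0,-8],[0.5,0,0,0,-10],[0.5,0,0,0,-12],[0.5,0,0,0,-14],[0.5,0,0,0,-15],[0.5,0,0,0,-15]]}}

```text
time: 8.7
tool_pos: [0.4715, 0.1808, 0.0701]
tcp_rot: [-3.0, -0.931, -0.002]
wrist_force: [0.5, 0.2, 2.8]
width: 0.109
grip_force: 62.4
```

```bash
python3 - <<'E'
from h import *
p,M=tool(); print(bot.read_state()["torque"])
E
```

```text
t 8.7 tcp [0.4715 0.1808 0.0701] yawx 34.49 zax [ 1.3e-03  5.0e-04 -1.0e+00] q [0.32 0.1  2.11 0.   0.92 1.29] F [0.51 0.24 2.83] w 0.109 62.36991763114929
[ 0.10689615 -0.14792556  0.06018912]
```

{"method": "step_arm", "body": {"motion": [[0.5,0,0,0.03,-1],[0.5,0,0,0.03,-2],[0.5,0,0,0.03,-3],[0.5,0,0,0.03,-4],[0.5,0,0,0.03,-5]]}}

```text
time: 9.2
tool_pos: [0.4705, 0.1804, 0.0691]
tcp_rot: [2.956, 1.064, -0.001]
wrist_force: [0.3, -0.5, 0.6]
width: 0.109
grip_force: 62.2
```

{"method": "step_arm", "body": {"motion": [[0.5,0,0,0,-1],[0.5,0,0,0.02,-2],[0.5,0,0,0.02,-3],[0.5,0,0,0.02,-3]]}}

```text
time: 9.6
tool_pos: [0.4706, 0.1804, 0.0691]
tcp_rot: [-2.928, -1.14, 0.001]
wrist_force: [-0.8, -0.1, 0.4]
width: 0.106
grip_force: 62.1
```

The force fell away at about 40°, so the pins are in the starts. I lower gently into them.

{"method": "step_arm", "body": {"motion": [[0.5,0,0,0.1,-1],[0.5,0,0,0.2,-1],[0.5,0,0,0.3,-1],[0.5,0,0,0.3,-1]]}}

```text
time: 10.0
tool_pos: [0.4709, 0.1805, 0.0662]
tcp_rot: [2.918, 1.164, -0.0]
wrist_force: [-1.0, 0.3, 0.9]
width: 0.111
grip_force: 62.2
```

{"method": "step_arm", "body": {"motion": [[0.5,0,0,0.1,0],[0.5,0,0,0.2,0],[0.5,0,0,0.3,0],[0.5,0,0,0.36,0],[0.5,0,0,0.36,0]]}}

```text
time: 10.5
tool_pos: [0.471, 0.1806, 0.0627]
tcp_rot: [-2.918, -1.164, -0.0]
wrist_force: [-0.5, -0.2, 1.9]
width: 0.108
grip_force: 62.3
```

```bash
python3 - <<'E'
from h import *
p,M=tool(); print(bot.read_state()["torque"])
E
```

```text
t 10.5 tcp [0.471  0.1806 0.0627] yawx 43.51 zax [ 0.  0. -1.] q [0.32 0.11 2.12 0.   0.91 1.13] F [-0.55 -0.24  1.95] w 0.108 62.26035118103027
[-0.08265362  0.17998811  0.00607681]
```

It dropped 7.5 mm with only the spring's force. I settle it on the floor, then turn clockwise in stages.

{"method": "step_arm", "body": {"motion": [[0.5,0,0,0.06,0],[0.5,0,0,0.1,0],[0.5,0,0,0.13,0],[0.5,0,0,0.13,2],[0.5,0,0,0.13,5],[0.5,0,0,0.13,8],[0.5,0,0,0.13,11],[0.5,0,0,0.14,14],[0.5,0,0,0.14,14]]}}

```text
time: 11.4
tool_pos: [0.4715, 0.1807, 0.0615]
tcp_rot: [-3.038, -0.8, -0.002]
wrist_force: [0.7, 0.6, 2.2]
width: 0.107
grip_force: 62.4
```

```bash
python3 - <<'E'
from h import *
p,M=tool(); print(bot.read_state()["torque"])
E
```

```text
t 11.4 tcp [0.4715 0.1807 0.0615] yawx 29.5 zax [ 1.1e-03  3.0e-04 -1.0e+00] q [ 0.32  0.12  2.12 -0.    0.9   1.37] F [0.65 0.55 2.16] w 0.107 62.38536357879639
[-0.0383727  -0.01989217  0.00997601]
```

{"method": "step_arm", "body": {"motion": [[0.5,0,0,0.05,3],[0.5,0,0,0.09,6],[0.5,0,0,0.12,9],[0.5,0,0,0.15,12],[0.5,0,0,0.15,12]]}}

```text
time: 11.9
tool_pos: [0.4715, 0.1807, 0.0601]
tcp_rot: [-3.105, -0.48, -0.002]
wrist_force: [1.2, 0.5, 2.6]
width: 0.111
grip_force: 62.5
```

```bash
python3 - <<'E'
from h import *
p,M=tool(); print(bot.read_state()["torque"])
E
```

```text
t 11.9 tcp [0.4715 0.1807 0.0601] yawx 17.57 zax [ 1.1e-03  3.0e-04 -1.0e+00] q [ 0.32  0.12  2.12 -0.    0.9   1.58] F [1.25 0.47 2.61] w 0.111 62.46765732765198
[-0.03674199 -0.03350699 -0.03886372]
```

{"method": "step_arm", "body": {"motion": [[0.5,0,0,0.04,3],[0.5,0,0,0.08,6],[0.5,0,0,0.11,9],[0.5,0,0,0.14,12],[0.5,0,0,0.14,12]]}}

```text
time: 12.4
tool_pos: [0.4714, 0.1807, 0.0587]
tcp_rot: [-3.138, -0.154, -0.001]
wrist_force: [-0.4, 0.1, 2.1]
width: 0.108
grip_force: 62.5
```

```bash
python3 - <<'E'
from h import *
p,M=tool(); print(bot.read_state()["torque"])
E
```

```text
t 12.4 tcp [0.4714 0.1807 0.0587] yawx 5.6 zax [ 9.e-04  3.e-04 -1.e+00] q [ 0.32  0.12  2.12 -0.    0.9   1.79] F [-0.38  0.06  2.13] w 0.108 62.513405084609985
[ 0.01617596 -0.08364051  0.02018929]
```

{"method": "step_arm", "body": {"motion": [[0.5,0,0,0.02,3],[0.5,0,0,0.04,6],[0.5,0,0,0.06,8],[0.5,0,0,0.06,10],[0.5,0,0,0.06,11],[0.5,0,0,0.06,11]]}}

```text
time: 13.0
tool_pos: [0.4714, 0.1806, 0.0585]
tcp_rot: [-3.138, 0.146, -0.001]
wrist_force: [-0.7, -0.9, 5.1]
width: 0.105
grip_force: 62.9
```

```bash
python3 - <<'E'
from h import *
p,M=tool(); print(bot.read_state()["torque"])
E
```

```text
t 13.0 tcp [0.4714 0.1806 0.0585] yawx -5.34 zax [ 9.e-04  0.e+00 -1.e+00] q [ 0.32  0.12  2.12 -0.    0.9   1.98] F [-0.72 -0.91  5.13] w 0.105 62.94830918312073
[-0.20423687  0.12464298 -0.05433738]
```

The height has stopped at flush and the force is rising. I turn a little further, gently, to take up the thread play.

{"method": "step_arm", "body": {"motion": [[0.5,0,0,0,1],[0.5,0,0,0,2],[0.5,0,0,0,3],[0.5,0,0,0,3]]}}

```text
time: 13.4
tool_pos: [0.4715, 0.1805, 0.0585]
tcp_rot: [-3.133, 0.228, -0.002]
wrist_force: [-0.4, -0.9, 5.8]
width: 0.107
grip_force: 62.9
```

```bash
python3 - <<'E'
from h import *
p,M=tool(); print(bot.read_state()["torque"])
E
```

```text
t 13.4 tcp [0.4715 0.1805 0.0585] yawx -8.34 zax [ 0.001  0.    -1.   ] q [ 0.32  0.12  2.12 -0.    0.9   2.03] F [-0.36 -0.92  5.8 ] w 0.107 62.947447299957275
[-0.17248161  0.11400696  0.01905678]
```

{"method": "step_arm", "body": {"motion": [[0.5,0,0,0,1],[0.5,0,0,0,2],[0.5,0,0,0,3],[0.5,0,0,0,3]]}}

```text
time: 13.8
tool_pos: [0.4715, 0.1806, 0.0585]
tcp_rot: [-3.126, 0.31, -0.002]
wrist_force: [0.8, -0.6, 5.7]
width: 0.109
grip_force: 62.9
```

```bash
python3 - <<'E'
from h import *
p,M=tool(); print(bot.read_state()["torque"])
E
```

```text
t 13.8 tcp [0.4715 0.1806 0.0585] yawx -11.34 zax [ 0.001  0.    -1.   ] q [ 0.32  0.12  2.12 -0.    0.9   2.09] F [ 0.81 -0.6   5.66] w 0.109 62.948044538497925
[-0.2213888   0.16736359 -0.0427549 ]
```

Flush, 55° past mid-start and short of the hard stop. I let go and back off straight up.

{"method": "step_arm", "body": {"motion": [[0.5,0,0,-0.03,1],[0.5,0,0,-0.03,1],[2,0,0,-0.03,1],[4,0,0,-0.03,1],[4,0,0,-0.03,1],[4,0,0,-0.03,1],[4,0,0,-0.03,1],[4,0,0,-1,1],[4,0,0,-3,1],[4,0,0,-6,1],[4,0,0,-9,1],[4,0,0,-12,1],[4,0,0,-13,1],[4,0,0,-13,1],[4,0,0,-13,1]]}}

```text
time: 15.3
tool_pos: [0.4703, 0.1803, 0.1868]
tcp_rot: [3.122, -0.342, -0.002]
wrist_force: [-0.2, 0.6, 0.1]
width: 0.466
grip_force: 0.0
```

```bash
python3 - <<'E'
from h import *
p0,M=tool()
p,d,K,T,c=cam("wrist"); save("w3.png",p); P=pts(K,T,d)
r=np.hypot(P[...,0]-.4706,P[...,1]-.1797)
F=P[(r<.031)&(P[...,2]>.04)&(P[...,2]<.06)]; A=np.c_[F[:,:2]-[.4706,.1797],np.ones(len(F))]; co=np.linalg.lstsq(A,F[:,2],rcond=None)[0]
print("flange plane",co,"expect .0509; rim + 5 mm")
L=P[(r>.05)&(r<.06)&(P[...,2]<.03)&(P[...,2]>.01)]; print("base z",np.median(L[:,2]),"expect .016")
B=P[(r<.03)&(P[...,2]>.085)&(P[...,2]<.1)]; print("blade top",np.median(B[:,2]) if len(B) else None,"expect .093"); w,v=np.linalg.eigh(np.cov(B[:,:2].T)); print(np.degrees(np.arctan2(v[1,1],v[0,1])))
E
```

```text
t 15.3 tcp [0.4703 0.1803 0.1868] yawx -12.49 zax [-1.2e-03 -4.0e-04 -1.0e+00] q [ 0.32 -0.03  2.01  0.    1.16  2.11] F [-0.2   0.59  0.08] w 0.466 0.0
flange plane [ 0.00255016 -0.00065394  0.05148335] expect .0509; rim + 5 mm
base z 0.01613520607575969 expect .016
blade top 0.09336089717561173 expect .093
167.49121528116012
```

View pics/w3.png

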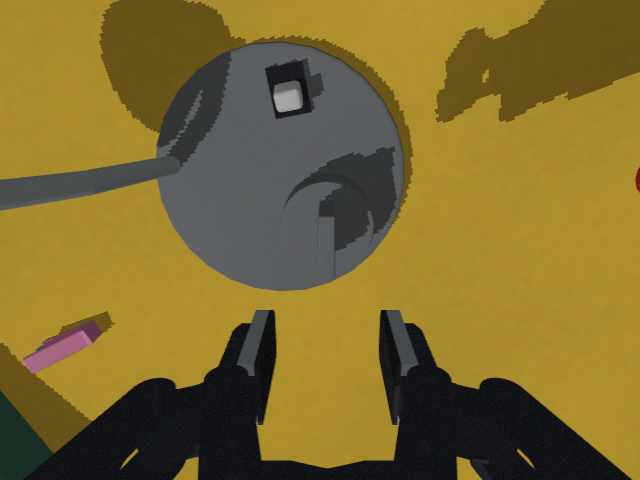

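The picture shows the plug upright in the well at (328,225), and nothing else moved. The flange and blade top both read about 0.4 mm above nominal. I regrip and nip it up gently to be sure.

{"method": "step_arm", "body": {"motion": [[4,0,0,2,0],[4,0,0,5,0],[4,0,0,8,0],[4,0,0,10.5,0],[4,0,0,12,0],[4,0,0,12.8,0],[4,0,0,12.8,0],[0.5,0,0,12.8,0],[0.5,0,0,12.8,0],[0.5,0,0,12.8,0],[0.5,0,0,12.8,0],[0.5,0,0,12.8,0],[0.5,0,0,12.8,0]], "force": 60}}

```text
time: 16.65
tool_pos: [0.4718, 0.1808, 0.0607]
tcp_rot: [-3.122, 0.342, -0.003]
wrist_force: [0.4, 0.2, 2.1]
width: 0.108
grip_force: 61.8
```

{"method": "step_arm", "body": {"motion": [[0.5,0,0,0.03,0],[0.5,0,0,0.03,1],[0.5,0,0,0.03,2],[0.5,0,0,0.03,3],[0.5,0,0,0.03,3]]}}

```text
time: 17.15
tool_pos: [0.4718, 0.1808, 0.0606]
tcp_rot: [-3.112, 0.424, -0.003]
wrist_force: [-1.6, -0.8, 6.5]
width: 0.11
grip_force: 62.6
```

```bash
python3 - <<'E'
from h import *
p,M=tool(); print(bot.read_state()["torque"])
E
```

```text
t 17.15 tcp [0.4718 0.1808 0.0606] yawx -15.51 zax [ 1.7e-03  5.0e-04 -1.0e+00] q [ 0.32  0.12  2.12 -0.    0.9   2.16] F [-1.61 -0.75  6.48] w 0.11 62.63902544975281
[-0.06785743  0.07531181  0.01911513]
```

Pressing again moved it only 0.1 mm, so it was already flush. It is now 3° tighter. I let go for good.

{"method": "step_arm", "body": {"motion": [[0.5,0,0,-0.03,0],[2,0,0,-0.03,0],[4,0,0,-0.03,0],[4,0,0,-0.03,0],[4,0,0,-0.03,0],[4,0,0,-0.03,0],[4,0,0,-1,0],[4,0,0,-3,0],[4,0,0,-6,0],[4,0,0,-9,0],[4,0,0,-12,0],[4,0,0,-13,0],[4,0,0,-13,0],[4,0,0,-13,0]]}}

```text
time: 18.55
tool_pos: [0.4702, 0.1803, 0.1885]
tcp_rot: [3.112, -0.423, -0.002]
wrist_force: [-0.4, -0.0, -0.4]
width: 0.472
grip_force: 0.0
```

```bash
python3 - <<'E'
from h import *
tool()
p,d,K,T,c=cam("wrist"); P=pts(K,T,d)
r=np.hypot(P[...,0]-.4706,P[...,1]-.1797)
F=P[(r<.031)&(P[...,2]>.04)&(P[...,2]<.06)]
L=P[(r>.05)&(r<.06)&(P[...,2]<.03)&(P[...,2]>.01)]
B=P[(r<.03)&(P[...,2]>.085)&(P[...,2]<.1)]
print("flange",np.median(F[:,2]),"base",np.median(L[:,2]),"blade",np.median(B[:,2]))
w,v=np.linalg.eigh(np.cov(B[:,:2].T)); print(np.degrees(np.arctan2(v[1,1],v[0,1])))
E
```

```text
t 18.55 tcp [0.4702 0.1803 0.1885] yawx -15.49 zax [-1.3e-03 -4.0e-04 -1.0e+00] q [ 0.32 -0.03  2.01 -0.    1.16  2.16] F [-0.42 -0.04 -0.41] w 0.472 0.0
flange 0.051476787072270436 base 0.016115179987990835 blade 0.09334253807539655
165.08236380373268
```

Three more degrees of turning left the height unchanged, so the plug is seated and the 0.4 mm is camera bias.

```bash
python3 -c "
from workcell import bot; print(bot.finish_job())"
```

```text
the job is handed in; nothing more can be done
None
```

The battery plug is screwed into the lamp's well with its flange flush on the rim, the gripper is open and clear of it, and the job was handed in at about 18.6 s of the 72 s allowed; the verdict has not been shown.

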